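Load the airbrush filter cell and hold its bayonet collar home

TASK

Load the exhaust filter cell of the airbrush station: lay the two loose bronze filter discs flat on the cell's round spring seat, one squarely on top of the other, and let go of them. Then set the knurled metal collar upright over the pile, turn it until its hidden keyways drop over the cell's four pins, push it fully home on the shoulder against the spring and finish while still holding it pushed down there. Leave the paints, jar, wooden grip and palette standing where they are.

Things in the scene. Friction and masses are not known exactly. Their poses are not given: they have to be found in the camera images.
- cell: Filter cell, a fixed upright aluminium fitting; origin at the centre of its underside, z up along its axis. Foot 100 mm across and 12 mm high, then a column 60 mm across up to the shoulder (40 mm), then a spigot 40 mm across with four pins, and on top a spring seat. A brass hose stub points along the cell's +x, 15 to 33 mm above the table, out to 60 mm from the axis.
- shoulder (a point): Centre of the flat shoulder, on the cell's axis 40 mm above the table. The collar is home when its bottom rim lies on it, so the collar's origin is then at this point.
- pin_level (a point): On the cell's axis 55 mm above the table, level with the tops of the four steel pins: 5 mm thick, sticking out of the spigot to 25 mm from the axis, a quarter turn apart. How far round they stand differs each time and is not given by any pose. The collar first comes to rest on them, its origin at this point.
- seat_rest (a point): Centre of the top of the free spring seat, on the cell's axis 66 mm above the table: flat, round, 37 mm across. The first disc's origin belongs here, the second's 10 mm higher.
- seat (a joint): How far the spring seat is pressed down, in m: 0 when free, 0.006 when the collar is home on two discs, 0.008 at most. The spring pushes back with about 4 N at first and 9 N when the collar is home.
- disc_a: Loose sintered-bronze filter disc, flat and round, 37 mm diameter, 10 mm thick, about 50 g; origin at the centre of its underside. The two discs are alike and may be piled in either order.
- disc_b: The other filter disc, the same: 37 mm diameter, 10 mm thick; origin at the centre of its underside.
- collar: Loose knurled aluminium cap, 62 mm outside diameter (63 over the knurling), 44 mm tall, about 120 g, standing on the table; origin at the centre of its bottom rim, z up. Closed flat top, open below: a 6 mm thick inner flange at the rim has a 43 mm bore cut by four keyways 9 mm wide, a quarter turn apart, unseen from above; where they lie is not given by any pose.
- collar_in (a point): Centre of the inner face of the collar's top, 40 mm above its rim. Turned either way, by up to a quarter turn, the collar reaches a window about 0.17 rad wide where the keyways clear the pins; it then goes down freely for 9 mm until this face meets the upper disc, and 6 mm more against the spring to the shoulder.
- paint_red: Bystander: paint dropper bottle with a white cap, 25 mm diameter, 78 mm tall; origin under its centre.
- paint_dark: Bystander: dark paint dropper bottle with a black cap, 25 mm diameter, 78 mm tall; origin under its centre.
- paint_ochre: Bystander: ochre paint dropper bottle with a white cap, 25 mm diameter, 78 mm tall; origin under its centre.
- jar: Bystander: empty open glass, 64 mm diameter, 70 mm tall; origin under its centre.
- grip: Bystander: turned wooden painting grip, 42 mm diameter, 60 mm tall; origin under its centre.
- pot: Bystander: small lidded paint pot, 34 mm diameter, 45 mm tall; origin under its centre.
- palette: Bystander: flat white palette plate, 120 by 90 mm, 8 mm thick; origin under its centre.
Mind the look-alikes: they are no part of the job. What is shaped like the disc_b but pink is not meant. What is shaped like the disc_a but blue is not meant.

How it is judged:
On the way, in this order (a step that is already met when the one before it is completed fails the run):
1. one filter disc lies flat on the spring seat, let go (((horizontal distance between disc_a and cell below 0.004 m and z of disc_a in the frame of cell between 0.062 and 0.068 m and angle between disc_a's own z axis and vertical below 0.08 rad and contact force between the fingers and disc_a below 0.1 N) or (horizontal distance between disc_b and cell below 0.004 m and z of disc_b in the frame of cell between 0.062 and 0.068 m and angle between disc_b's own z axis and vertical below 0.08 rad and contact force between the fingers and disc_b below 0.1 N))), for 0.2 s.
2. both discs lie squarely piled on the seat, let go (horizontal distance between each of disc_a, disc_b and cell below 0.004 m and z of disc_a in the frame of cell between 0.062 and 0.078 m and z of disc_b in the frame of cell between 0.062 and 0.078 m and angle between each of disc_a, disc_b's own z axis and vertical below 0.08 rad and contact force between the fingers and disc_a below 0.1 N and contact force between the fingers and disc_b below 0.1 N), for 0.2 s.
3. the collar has dropped over the pins (z of collar in the frame of cell below 0.049 m and horizontal distance between collar and cell below 0.004 m and angle between collar's own z axis and vertical below 0.1 rad), for 0.1 s.
At the end, for the whole second after the job is handed in: Collar still held down by the robot (over 2 N) and at rest, upright, within 4 mm of the cell's axis, rim within 1.8 mm of the shoulder; spring seat pressed over 4 mm through both discs, which lie flat within 6 mm of the axis; no bystander moved 30 mm (z of collar in the frame of cell below 0.0418 m and horizontal distance between collar and cell below 0.004 m and angle between each of collar, disc_a, disc_b's own z axis and vertical below 0.08 rad and value of joint seat above 0.004 m and linear speed of collar below 0.02 m/s and horizontal distance between each of disc_a, disc_b and cell below 0.006 m and z of each of disc_a, disc_b in the frame of cell above 0.054 m and contact force between any of the fingers, the arm and collar above 2 N and distance of each of paint_red, paint_dark, paint_ochre, jar, grip, pot, palette from where it was at the start of the episode below 0.03 m); the arm keeps its last pose, push and grip.
It fails at once if a bystander is knocked over (angle between any of paint_red, paint_dark, paint_ochre, jar, grip, pot's own z axis and vertical above 0.7 rad).
It also fails if it takes over 67 s, if anything falls off the work surface, if the arm or the gripper's body presses on something with over 40 N, if the wrist force passes 120 N, or if a joint passes its speed limit or range.

ROBOT

A 6-joint arm with a two-finger parallel gripper is mounted at the origin on the work surface. World frame = base frame: x ahead of the robot, y to its left, z up, the work surface at z = 0. Lengths are in m, angles in rad, forces in N, time in s.
With the tool pointing down it reaches from about 0.375 to 0.9 m from the base axis. Payload 3.1 kg.
Tool frame: the origin (TCP) lies on the front face of the gripper's body, between the roots of the fingers; the fingertips stand 70 mm ahead of it and the grasp point (between the pads) lies 51 mm ahead of it; z points along the fingers, y is the line along which they close (so a half turn about z gives the same grasp; the last joint's range is limited). The gripper opens to 87 mm and grips with 3 to 60 N. Pads are 19 mm wide; open, the fingers measure 117 mm over their backs; the gripper's body (75 mm by 190 mm) begins 51 mm behind the grasp point.
Start: joints at [-1.429, 0.527, 1.433, -0, 1.181, -0.178], TCP at [0.197, -0.593, 0.292] pointing down, gripper open.
Joint ranges: [-3.08, 3.08], [-0.75, 2.2], [0.22, 2.44], [-1.43, 4.57], [0, 2.65], [-2.85, 2.85]. Speed limits (rad/s): [2.79, 2.79, 3.14, 3.14, 3.14, 3.14].

INTERFACE

Orientations are given as a unit quaternion [x, y, z, w].
In Python, from rig import robot, cams, ticket gives the robot as it stands. The module is installed in compiled form; this text tells all that it offers.
- The arm moves only by the shell command python3 -m crank 'ROWS' [FORCE]. ROWS is JSON, a list of rows, each a list of 7 numbers: the shift along the tool's x, y, z in cm, then the turn, a rotation vector about the tool's x, y, z in rad, then the closure, from 0 (fully open) to 1 (shut). A call has 1 to 5 rows; each row shifts and turns the commanded pose from where the row before left it, along the tool's axes as they then stand; what a row does not reach is not made up. A row lasts 1/8 s, in which the tool goes at most 62.5 mm and 10.7 degrees, less where a joint would pass 70% of its speed; a pose out of reach is approached as far as the arm can. A call is refused whole if a number of a shift passes 6.25 or a number of a turn 0.188, either way. A call with a gripper value outside its range is refused whole. The fingers move at their own pace and stop on an object; FORCE is the grip in N (left out, the last holds). Time passes only in rows, so rows that do not move let the fingers close. It gives the time, the measured TCP pose, the force, the opening and the grip force at its end, in the units of the state.
- robot.get_obs(): the state, without advancing time (a new reading comes with each control period).
- cams.camera(name): name is "scene" or "top" or "wrist"; returns the picture (400x640x3 uint8, red, green, blue); there is no depth.
- cams.camera_info(name): a dict with "intrinsics" (3x3 intrinsics, pixels), "pose" (4x4, takes a point from camera to world coordinates). Camera axes: x right, y down, z forward; pixel columns grow to the right and rows downward; lengths in m; the calibration is good to about 2 mm. A picture is of the moment at which its call begins: read the wrist's pose just before it. camera_info takes no time and is no camera call; for the wrist camera it gives the pose at the moment of the call.
- ticket.hand_in(): hands the job in; it is judged then, once.
The state is a dict: "time": time; "q": joint angles; "joint_velocities": joint speeds; "joint_torque": joint torques, N m; "position": TCP position; "tool_rot": TCP orientation; "ft_force": force on the tool from outside, world axes, zero at the start; "moment": the same for the moment, N m; "grip_width": finger opening in m; "grip_force": force on a finger pad.
Only numpy, scipy, OpenCV 4.12 (cv2) and the standard library are available. Lean on these libraries where they do the work, as an engineer would, in place of code of your own. Each camera call takes 0.05 s, during which the arm holds its last target. There are 200 camera calls.

## Working session

There is one attempt and no reset: what is moved stays moved. The work goes in short steps, Python scripts to look and compute and a shell command to move; the robot and the scene stay as the last step left them, time stands still between calls to the robot, and variables do not carry over. Pictures are saved under pics/ and viewed, at most 10 in all, crops included, and the job is handed in when it is done.

```bash
mkdir -p pics
python3 - <<'E'
from rig import robot,cams
import cv2,numpy as np
for n in("scene","top"):
    i=cams.camera(n);cv2.imwrite(f"pics/{n}0.png",i[:,:,::-1])
    c=cams.camera_info(n);print(n,np.round(c["intrinsics"],1).tolist(),np.round(c["pose"],4).tolist())
o=robot.get_obs();print(o)
print(cams.camera_info("wrist"))
E
```

```text
scene [[376.7, 0.0, 319.2], [0.0, 376.7, 198.6], [0.0, 0.0, 1.0]] [[-0.8437, 0.333, -0.421, 0.9725], [0.5367, 0.5355, -0.652, 0.6192], [0.0083, -0.7761, -0.6306, 0.6857], [0.0, 0.0, 0.0, 1.0]]
top [[453.8, 0.0, 321.3], [0.0, 453.8, 201.2], [0.0, 0.0, 1.0]] [[0.025, -0.9909, 0.132, 0.3825], [-0.9997, -0.0252, -0.0002, -0.0092], [0.0035, -0.132, -0.9912, 1.3367], [0.0, 0.0, 0.0, 1.0]]
{'time': 0.1, 'q': array([-1.42849624e+00,  5.28363782e-01,  1.43378174e+00,  3.21742100e-06,
        1.18137811e+00, -1.78470244e-01]), 'joint_velocities': array([-0.00019562, -0.00190181, -0.00311776,  0.0028139 , -0.0004738 ,
        0.00064318]), 'joint_torque': array([-3.15393036e-04, -4.40986562e+01, -1.77150929e+01,  6.34119054e-02,
        5.34162868e-02, -4.34466551e-05]), 'position': array([ 0.19703183, -0.59257805,  0.29137273]), 'tool_rot': array([ 9.87165484e-01,  1.59697762e-01,  1.89473742e-05, -9.65301393e-04]), 'ft_force': array([0.64774086, 0.83651553, 0.09829632]), 'moment': array([-0.00988841, -0.01307666,  0.07311069]), 'grip_force': 0.0, 'grip_width': 0.0870398797482688}
{'intrinsics': array([[323.99404409,   0.        , 316.6254202 ],
       [  0.        , 323.99404409, 201.8847618 ],
       [  0.        ,   0.        ,   1.        ]]), 'pose': array([[ 0.31554415, -0.91916074, -0.23574441,  0.26075702],
       [-0.94890664, -0.3063942 , -0.0754903 , -0.57103596],
       [-0.002843  ,  0.24751995, -0.96887862,  0.38419178],
       [ 0.        ,  0.        ,  0.        ,  1.        ]])}
```

View pics/top0.png

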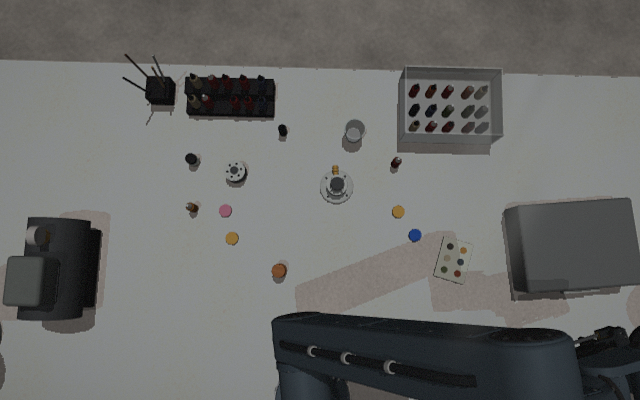

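View pics/scene0.png

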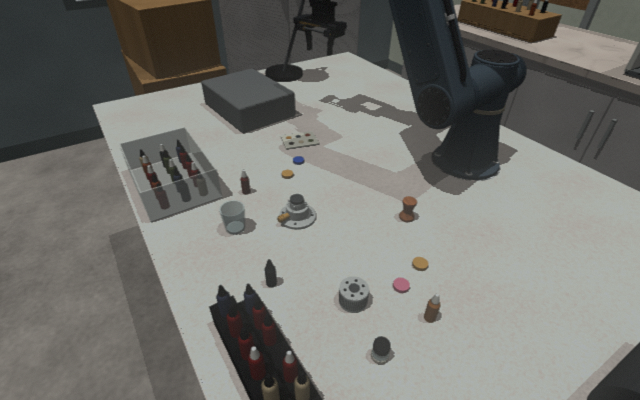

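```bash
cat > h.py <<'E'
import numpy as np,cv2
from rig import robot,cams
from scipy.spatial.transform import Rotation as R
def shot(n,name=None):
    c=cams.camera_info(n);i=cams.camera(n)
    if name: cv2.imwrite(f"pics/{name}.png",i[:,:,::-1])
    return i,c
def cast(c,uv,z):
    d=c["pose"][:3,:3]@np.linalg.inv(c["intrinsics"])@np.array([*uv,1.]);p=c["pose"][:3,3]
    return p+d*(z-p[2])/d[2]
def proj(c,P):
    q=c["intrinsics"]@(c["pose"][:3,:3].T@(np.array(P)-c["pose"][:3,3]));return q[:2]/q[2]
def bronze(i):
    h=cv2.cvtColor(i,cv2.COLOR_RGB2HSV);return cv2.inRange(h,(8,100,60),(28,255,255))
def blobs(m,amin=30):
    out=[]
    for k in cv2.findContours(m,cv2.RETR_EXTERNAL,cv2.CHAIN_APPROX_NONE)[0]:
        if cv2.contourArea(k)>=amin:
            M=cv2.moments(k);out.append((M["m10"]/M["m00"],M["m01"]/M["m00"],cv2.contourArea(k),cv2.boundingRect(k)))
    return out
def togo(xy,z,o=None):
    "tool-frame shift (cm) to bring TCP to xy,z, and yaw of tool x"
    o=o or robot.get_obs();Rm=R.from_quat(o["tool_rot"])
    return np.round(Rm.inv().apply(np.array([*xy,z])-o["position"])*100,2),np.round(np.arctan2(*Rm.as_matrix()[1::-1,0]),3)
E
python3 - <<'E'
from h import *
i=cv2.imread("pics/top0.png")[:,:,::-1].copy();c=cams.camera_info("top")
for b in blobs(bronze(i),15): print(np.round(b[:3],1),b[3],np.round(cast(c,b[:2],.008),4))
for n,uv,z in(("cell foot",(337,186.5),.012),("seat",(337.5,184.5),.066),("collar",(236,171),.044),("pink",(225,211),.005),("blackbottle",(283,130),.07),("darkbottle",(191,159),.07),("red",(396,161),.07),("jar",(354,130),.07),("grip",(279,270),.06),("yellow",(192,208),.07)): print(n,np.round(cast(c,uv,z),3))
s=cv2.imread("pics/scene0.png")[:,:,::-1].copy();c=cams.camera_info("scene")
for b in blobs(bronze(s),25): print(np.round(b[:3],1),np.round(cast(c,b[:2],.006),4))
E
```

```text
[278.4 270.1 134. ] (272, 264, 14, 14) [0.3551 0.1097 0.008 ]
[463.  249.9  23. ] (460, 247, 7, 7) [ 0.4268 -0.4257  0.008 ]
[231.4 237.7 103.5] (226, 232, 12, 12) [0.4453 0.2505 0.008 ]
[397.8 211.1 100. ] (392, 205, 12, 13) [ 0.5357 -0.2353  0.008 ]
[334.9 169.4  30. ] (332, 165, 6, 9) [ 0.6561 -0.0475  0.008 ]
cell foot [ 0.604 -0.055  0.012]
seat [ 0.601 -0.054  0.066]
collar [0.637 0.24  0.044]
pink [0.523 0.274 0.005]
blackbottle [0.755 0.106 0.07 ]
darkbottle [0.663 0.365 0.07 ]
red [ 0.672 -0.219  0.07 ]
jar [ 0.76  -0.098  0.07 ]
grip [0.357 0.104 0.06 ]
yellow [0.523 0.353 0.07 ]
[433.2 305.7  25.5] [0.5066 0.3489 0.006 ]
[419.8 262.6 114. ] [0.4451 0.2456 0.006 ]
[283. 216.  30.] [ 0.6418 -0.0726  0.006 ]
[403.7 215.9  27.5] [0.3636 0.1003 0.006 ]
[409.2 200.7  69.5] [0.3057 0.0598 0.006 ]
[286.8 173.   45. ] [ 0.5365 -0.2437  0.006 ]
[572.1   3.1 204.5] [-2.5746 -1.1224  0.006 ]
[ 504.    16.3 1715.5] [-1.7252 -1.1354  0.006 ]
[ 143.   39. 2397.] [ 0.6002 -1.8931  0.006 ]
```

```bash
python3 -m crank '[[4.8,-2.55,0,0,0,0,0],[4.8,-2.55,0,0,0,0,0],[4.8,-2.55,0,0,0,0,0],[4.8,-2.55,0,0,0,0,0],[4.8,-2.55,1,0,0,0,0]]' 20
python3 -m crank '[[4.8,-2.55,2,0,0,0,0],[4.8,-2.55,2,0,0,0,0],[4.8,-2.55,2,0,0,0,0],[4.8,-2.55,2,0,0,0,0],[0,0,0,0,0,0,0]]'
python3 - <<'E'
from h import *
i,c=shot("wrist","w1")
for b in blobs(bronze(i),100): print(np.round(b[:3],1),b[3],np.round(cast(c,b[:2],.008),4))
print(togo((.536,-.238),.2))
E
```

```text
time: 0.72
position: [0.3859, -0.3954, 0.2826]
tool_rot: [0.987, 0.16, 0.0, 0.001]
ft_force: [0.6, -0.3, 0.3]
grip_width: 0.0873
grip_force: 0.0
time: 1.35
position: [0.5357, -0.2352, 0.2001]
tool_rot: [0.987, 0.162, -0.001, -0.002]
ft_force: [-0.8, 0.1, -0.0]
grip_width: 0.0868
grip_force: 0.0
[ 470.5  316.8 3047.5] (289, 307, 344, 18) [ 0.4669 -0.4189  0.008 ]
[510.8 269.5 357. ] (498, 241, 21, 57) [ 0.526 -0.433  0.008]
[127.5 269.7 876. ] (115, 241, 33, 58) [ 0.407 -0.085  0.008]
[ 321.1  194.  1148. ] (302, 175, 39, 39) [ 0.5378 -0.2372  0.008 ]
(array([0.07, 0.12, 0.1 ]), np.float64(0.325))
```

View pics/w1.png

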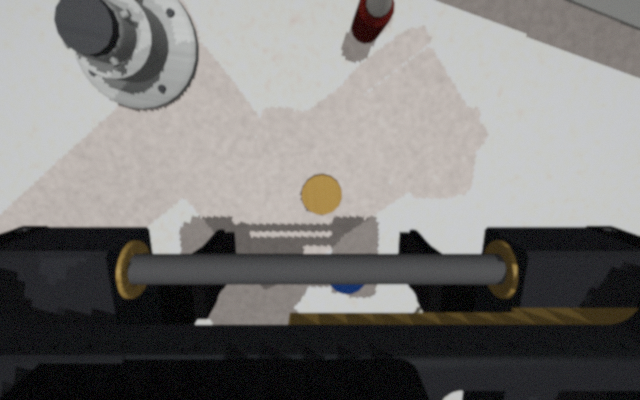

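```bash
python3 -m crank '[[0.1,0.25,4,0,0,0,0],[0,0,4,0,0,0,0.3],[0,0,3,0,0,0,0.3],[0,0,1.7,0,0,0,0.3],[0,0,0,0,0,0,0.3]]' 20
python3 -m crank '[[0,0,0,0,0,0,0.8],[0,0,0,0,0,0,0.8],[0,0,0,0,0,0,0.8],[0,0,0,0,0,0,0.8]]'
python3 - <<'E'
from h import *
print(togo((.602,-.0545),.2),togo((.5378,-.2372),.0725))
E
```

```text
time: 2.02
position: [0.5356, -0.2418, 0.0746]
tool_rot: [0.987, 0.159, -0.001, -0.001]
ft_force: [0.4, 0.4, -0.3]
grip_width: 0.0622
grip_force: 0.0
time: 2.52
position: [0.5368, -0.2412, 0.0761]
tool_rot: [0.987, 0.16, 0.0, 0.0]
ft_force: [0.1, 0.4, 3.2]
grip_width: 0.0353
grip_force: 20.0
(array([ 12.09, -15.65, -12.4 ]), np.float64(0.321)) (array([ 0.23, -0.35,  0.36]), np.float64(0.321))
```

```bash
python3 -m crank '[[0,0,-3,0,0,0,0.8],[0,0,-4,0,0,0,0.8],[0,0,-3,0,0,0,0.8],[0,0,0,0,0,0,0.8]]'
python3 - <<'E'
from h import *
i,c=shot("wrist","w2")
for _ in range(3): o=robot.get_obs();print(np.round(o["position"],4),o["grip_width"],togo((.602,-.0545),.18,o)); cams.camera("wrist")
cv2.imwrite("pics/w2c.png",cv2.resize(i[100:340,100:540,::-1],None,fx=1.8,fy=1.8))
E
```

```text
time: 3.02
position: [0.5377, -0.2419, 0.1777]
tool_rot: [0.987, 0.16, 0.002, 0.002]
ft_force: [0.7, -0.3, -0.2]
grip_width: 0.0354
grip_force: 20.0
[ 0.5367 -0.2413  0.176 ] 0.03568154653240441 (array([ 12.09, -15.66,  -0.41]), np.float64(0.321))
[ 0.5361 -0.2408  0.1749] 0.03557925369179215 (array([ 12.13, -15.6 ,  -0.51]), np.float64(0.321))
[ 0.5357 -0.2406  0.1742] 0.035620460877773624 (array([ 12.16, -15.57,  -0.57]), np.float64(0.321))
```

View pics/w2c.png

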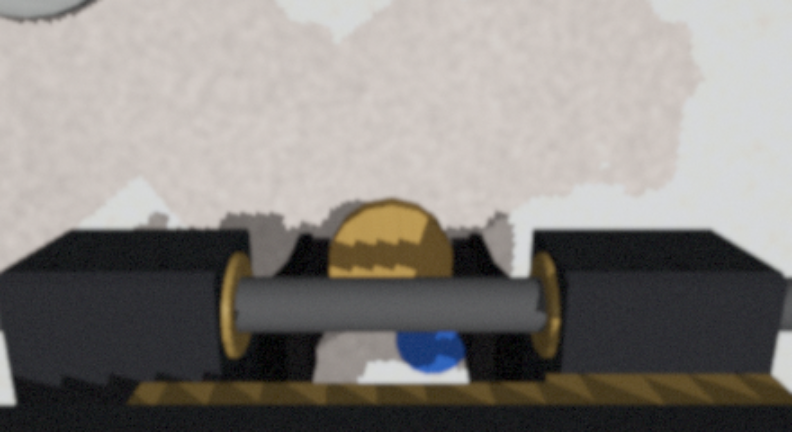

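```bash
python3 -m crank '[[1,-3.9,-0.8,0,0,0,0.8],[1,-3.9,-0.8,0,0,0,0.8],[1,-3.9,0,0,0,0,0.8],[1,-3.9,0,0,0,0,0.8],[0,0,0,0,0,0,0.8]]'
python3 - <<'E'
from h import *
i,c=shot("wrist","w3");o=robot.get_obs();print(o["position"],proj(c,(.602,-.0545,.066)))
cv2.imwrite("pics/w3c.png",cv2.resize(i[0:260,120:520,::-1],None,fx=2,fy=2))
E
```

```text
time: 3.85
position: [0.5235, -0.0775, 0.1898]
tool_rot: [0.987, 0.162, -0.002, -0.001]
ft_force: [-0.1, -0.7, 0.3]
grip_width: 0.0353
grip_force: 20.0
[ 0.5244672  -0.07924387  0.19007019] [323.49932971  94.70838638]
```

View pics/w3c.png

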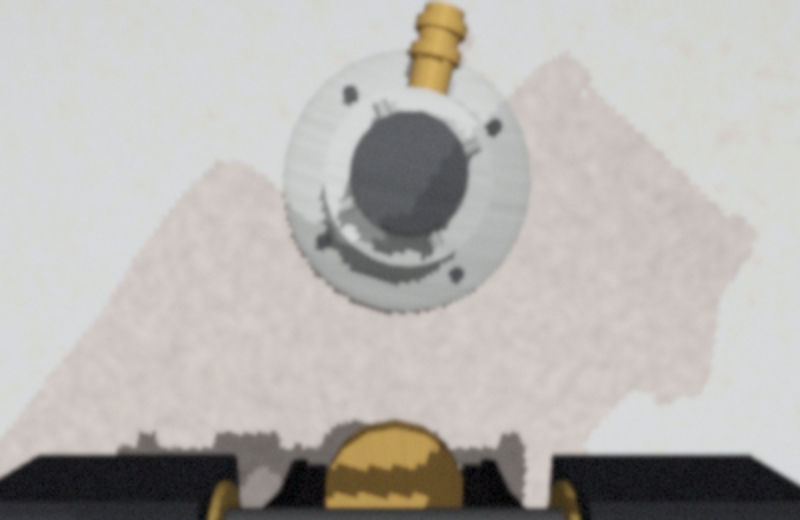

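```bash
cat >> h.py <<'E'
from scipy.optimize import least_squares
def circ(c,pts,z,r):
    P=np.array([cast(c,p,z)[:2] for p in pts])
    f=least_squares(lambda x:np.hypot(*(P-x[:2]).T)-x[2],[*P.mean(0),r],loss="soft_l1",f_scale=.0006)
    g=least_squares(lambda x:np.hypot(*(P-x).T)-r,P.mean(0),loss="soft_l1",f_scale=.0006)
    return np.round(f.x,4),np.round(g.x,4),len(P)
def big(m):
    return max(cv2.findContours(m,cv2.RETR_EXTERNAL,cv2.CHAIN_APPROX_NONE)[0],key=cv2.contourArea)[:,0,:]
def held(i,c,o):
    m=bronze(i);m[:200]=0;m[246:]=0;m[:,:270]=0;m[:,370:]=0
    k=big(m);k=k[k[:,1]<240]
    r=[circ(c,k,o["position"][2]-.0635,.0185)]
    Rm=R.from_quat(o["tool_rot"]);return r,[np.round(Rm.inv().apply([*(x[j][:2]-o["position"][:2]),0])*100,2) for x in r for j in(0,1)]
def seat(i,c,z=.066,uv=(.602,-.0545)):
    u,v=proj(c,(*uv,z)).astype(int);g=cv2.cvtColor(i,cv2.COLOR_RGB2GRAY)
    m=cv2.inRange(g,0,105);w=np.zeros_like(m);cv2.circle(w,(u,v),40,255,-1);m=cv2.morphologyEx(m&w,cv2.MORPH_OPEN,np.ones((7,7),np.uint8))
    return circ(c,big(m),z,.0185)
E
python3 - <<'E'
from h import *
i=cv2.imread("pics/w3.png")[:,:,::-1].copy()
c=cams.camera_info("wrist");o=robot.get_obs();print(o["position"])
g=cv2.cvtColor(i,cv2.COLOR_RGB2GRAY);print(g[87,290:360:2])
print(seat(i,c));print(held(i,c,o))
# foot: outline on z=.012 against the floor, bolt holes
for z,uv in((.012,[(120+350/2,95/2),(120+494/2,127/2),(120+457/2,274/2),(120+324/2,241/2)]),): print(np.mean([cast(c,p,z) for p in uv],0))
s=seat(i,c)[1]
for uv in((385,108),(472,148),(440,240),(345,205)):
    d=cast(c,(120+uv[0]/2,uv[1]/2),.055)[:2]-s;print(np.round(np.hypot(*d),4),np.round(np.arctan2(d[1],d[0]),3))
E
```

```text
[ 0.5244672  -0.07924387  0.19007019]
[213 212 174  95  90  93  91  93  90  92  93  93  94  96  94  92  96  95
  94  97  95  92  95  87  86  82  80  82  80  79  82  90 147 189 191]
(array([ 0.6069, -0.0557,  0.0183]), array([ 0.6068, -0.0557]), 181)
([(array([ 0.529 , -0.0767,  0.0171]), array([ 0.5274, -0.0772]), 86)], [array([ 0.51, -0.1 , -0.  ]), array([ 0.34, -0.1 , -0.  ])])
[ 0.60807397 -0.05554626  0.012     ]
0.0236 0.646
0.0235 -0.798
0.0222 -2.292
0.0224 2.249
```

```bash
python3 -m crank '[[4.2,0.25,0,0,0,0,0.8],[4.0,0.25,0,0,0,0,0.8],[0,0,1.5,0,0,0,0.8],[0,0,1.5,0,0,0,0.8],[0,0,0,0,0,0,0.8]]'
python3 -m crank '[[0,0,0,0,0,0,0.8],[0,0,0,0,0,0,0.8]]'
python3 - <<'E'
from h import *
i,c=shot("wrist","w4");o=robot.get_obs();print(o["position"],o["ft_force"]);print(held(i,c,o))
E
```

```text
time: 4.53
position: [0.602, -0.0597, 0.1588]
tool_rot: [0.987, 0.159, -0.003, -0.001]
ft_force: [0.2, 0.3, -0.0]
grip_width: 0.0359
grip_force: 20.0
time: 4.78
position: [0.6046, -0.0597, 0.1618]
tool_rot: [0.987, 0.159, 0.0, 0.0]
ft_force: [-0.3, 0.2, -0.6]
grip_width: 0.0357
grip_force: 20.0
[ 0.60467256 -0.05961858  0.16186812] [-0.41980608  0.79730978 -0.32007518]
([(array([ 0.61  , -0.0569,  0.017 ]), array([ 0.6083, -0.0575]), 87)], [array([ 0.59, -0.09,  0.  ]), array([ 0.41, -0.09,  0.  ])])
```

```bash
python3 -m crank '[[-0.05,-0.2,1.2,0,0,0,0.8],[0,0,0.6,0,0,0,0.8],[0,0,0.2,0,0,0,0.8],[0,0,0,0,0,0,0.8],[0,0,0,0,0,0,0.8]]'
python3 -m crank '[[0,0,0.2,0,0,0,0.8],[0,0,0,0,0,0,0.8],[0,0,0,0,0,0,0.8]]'
```

```text
time: 5.45
position: [0.6033, -0.0574, 0.1415]
tool_rot: [0.987, 0.16, -0.0, -0.0]
ft_force: [-2.2, 0.4, 3.3]
grip_width: 0.0355
grip_force: 20.0
time: 5.82
position: [0.6035, -0.0576, 0.1395]
tool_rot: [0.987, 0.16, 0.0, -0.0]
ft_force: [-2.7, 0.6, 4.8]
grip_width: 0.0355
grip_force: 20.0
```

```bash
python3 -m crank '[[0,0,-0.1,0,0,0,0.5],[0,0,0,0,0,0,0.3],[0,0,0,0,0,0,0.2],[0,0,0,0,0,0,0.2]]'
python3 -m crank '[[0,0,-3,0,0,0,0.1],[0,0,-3,0,0,0,0],[-5,0,0,0,0,0,0],[-3,0,0,0,0,0,0],[0,0,0,0,0,0,0]]'
python3 - <<'E'
from h import *
i,c=shot("wrist","w5");o=robot.get_obs();print(o["position"])
m=bronze(i);u,v=proj(c,(.6068,-.0557,.076));w=np.zeros_like(m);cv2.circle(w,(int(u),int(v)),45,255,-1)
for b in blobs(m&w,30):print(b)
print(circ(c,big(m&w),.076,.0185))
for uv in(): pass
cv2.imwrite("pics/w5c.png",cv2.resize(i[0:260,120:520,::-1],None,fx=2,fy=2))
E
```

```text
time: 6.32
position: [0.6036, -0.0577, 0.14]
tool_rot: [0.987, 0.16, 0.0, 0.0]
ft_force: [-0.7, -0.0, -0.5]
grip_width: 0.0648
grip_force: 0.0
time: 6.95
position: [0.5256, -0.083, 0.2002]
tool_rot: [0.987, 0.159, -0.001, -0.001]
ft_force: [0.6, -0.7, -0.2]
grip_width: 0.087
grip_force: 0.0
[ 0.52747016 -0.0831314   0.20047857]
(318.36631444124237, 90.8995837335895, 2602.5, (290, 61, 57, 61))
(324.91372549019604, 45.850980392156856, 42.5, (316, 43, 18, 7))
(array([ 0.6054, -0.0568,  0.0178]), array([ 0.6053, -0.0568]), 163)
```

View pics/w5c.png

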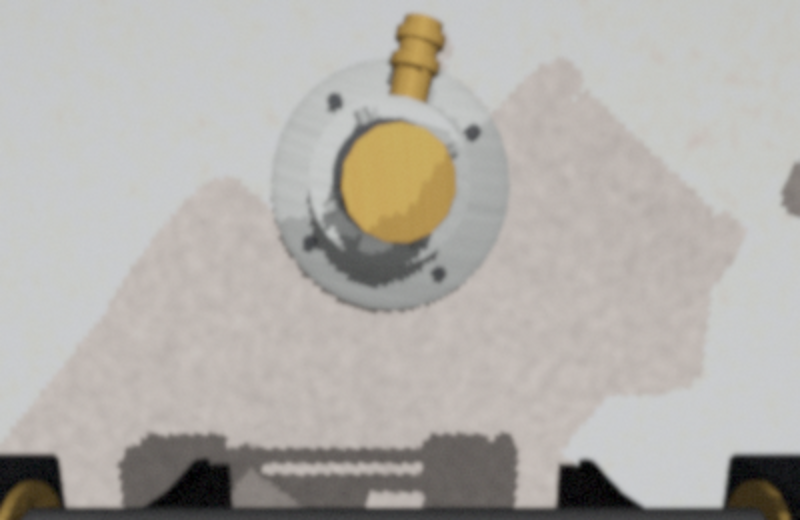

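Run:
```python
from h import *
c=cams.camera_info("wrist")
print(np.mean([cast(c,(120+a/2,b/2),.012) for a,b in((335,101),(473,131),(438,273),(311,243))],0))
print(togo((.4453,.2480),.2),togo((.4453,.2480),.0735))
```

```text
[ 0.60939064 -0.05351294  0.012     ]
(array([  2.6 , -34.02,   0.04]), np.float64(0.32)) (array([  2.59, -34.02,  12.69]), np.float64(0.32))
```

```bash
cat >> h.py <<'E'
def bolts(i,c,ctr):
    g=cv2.cvtColor(i,cv2.COLOR_RGB2GRAY);b=cv2.morphologyEx(g,cv2.MORPH_BLACKHAT,np.ones((13,13),np.uint8))
    out=[]
    for a in blobs(cv2.inRange(b,45,255),6):
        p=cast(c,a[:2],.012)[:2];r=np.hypot(*(p-ctr))
        if .034<r<.052 and a[2]<90 and max(a[3][2:])<12: out.append((*p,r,a[2]))
    return np.array(out)
E
python3 - <<'E'
from h import *
old=cv2.imread("pics/w3.png")[:,:,::-1].copy()
i,c=shot("wrist","w6")
B=bolts(i,c,(.608,-.0545));print(np.round(B,4),B.mean(0))
m=bronze(i);u,v=proj(c,(.6068,-.0557,.076));w=np.zeros_like(m);cv2.circle(w,(int(u),int(v)),45,255,-1)
print(circ(c,big(m&w),.076,.0185),robot.get_obs()["position"])
# same camera shape, old picture: relative result insensitive to pose
B=bolts(old,c,cast(c,(325,89),.012)[:2]);s=cast(c,(325,87),.066)[:2];print(np.round(B,4),B.mean(0));print(seat(old,c,uv=s))
E
```

```text
[[ 5.808e-01 -8.350e-02  3.980e-02  2.800e+01]
 [ 6.379e-01 -7.820e-02  3.810e-02  3.450e+01]
 [ 6.315e-01 -2.190e-02  4.020e-02  4.250e+01]] [ 0.6167184  -0.06119046  0.03938672 35.        ]
(array([ 0.6053, -0.0568,  0.0178]), array([ 0.6052, -0.0568]), 163) [ 0.52853247 -0.0831809   0.20054253]
[[ 5.854e-01 -9.130e-02  4.360e-02  3.450e+01]
 [ 6.453e-01 -8.580e-02  3.870e-02  4.250e+01]
 [ 6.386e-01 -2.720e-02  4.000e-02  4.550e+01]] [ 6.23125901e-01 -6.80675038e-02  4.07859718e-02  4.08333333e+01]
(array([ 0.6114, -0.0599,  0.0192]), array([ 0.6114, -0.0598]), 181)
```

```bash
cat >> h.py <<'E'
def ring(i,c,ctr,r,z,band=.006,gmin=12):
    "radial edge points near radius r on plane z -> circle"
    g=cv2.GaussianBlur(cv2.cvtColor(i,cv2.COLOR_RGB2GRAY),(3,3),0).astype(np.float32);P=[]
    rr=np.arange(r-band,r+band,.0003)
    for a in np.arange(0,2*np.pi,.06):
        uv=np.array([proj(c,(ctr[0]+q*np.cos(a),ctr[1]+q*np.sin(a),z)) for q in rr],np.float32)
        p=cv2.remap(g,uv[None,:,0],uv[None,:,1],cv2.INTER_LINEAR)[0];d=np.abs(np.convolve(p,[1,1,1,0,-1,-1,-1],"valid"))
        k=d.argmax()
        if d[k]>gmin: P.append(uv[k+3])
    return circ(c,P,z,r)
E
python3 - <<'E'
from h import *
c=cams.camera_info("wrist");i=cv2.imread("pics/w6.png")[:,:,::-1].copy();j=cv2.imread("pics/w3.png")[:,:,::-1].copy()
print("now foot",ring(i,c,(.606,-.0535),.05,.012),ring(i,c,(.606,-.0535),.05,.012,.006,25))
d=dict(c);d["pose"]=c["pose"].copy();d["pose"][:3,3]+=np.array([.5250,-.0793,.1896])-np.array([.5285,-.0832,.2005])
print("old foot",ring(j,d,(.608,-.0555),.05,.012),ring(j,d,(.608,-.0555),.05,.012,.006,25)); print("old seat",seat(j,d),"shoulder",ring(j,d,(.607,-.0555),.03,.04))
m=bronze(i);w=np.zeros_like(m);u,v=proj(c,(.6068,-.0557,.076));cv2.circle(w,(int(u),int(v)),45,255,-1)
print("now disc ring",ring(i,c,(.6053,-.0568),.0185,.076),"shoulder",ring(i,c,(.606,-.0545),.03,.04))
E
```

```text
now foot (array([ 0.6073, -0.0532,  0.0496]), array([ 0.6074, -0.0532]), 105) (array([ 0.6069, -0.0532,  0.0494]), array([ 0.6074, -0.053 ]), 75)
old foot (array([ 0.609 , -0.0557,  0.0496]), array([ 0.609 , -0.0558]), 105) (array([ 0.6086, -0.0557,  0.0494]), array([ 0.609 , -0.0556]), 79)
old seat (array([ 0.6077, -0.0562,  0.0182]), array([ 0.6075, -0.0562]), 179) shoulder (array([ 0.6056, -0.0552,  0.0268]), array([ 0.6088, -0.0554]), 89)
now disc ring (array([ 0.6072, -0.0562,  0.0195]), array([ 0.6073, -0.0568]), 105) shoulder (array([ 0.6024, -0.0545,  0.0283]), array([ 0.6018, -0.0554]), 97)
```

```bash
python3 -m crank '[[4,-0.27,0,0,0,0,0.1],[4,0,0,0,0,0,0.2],[0,0,3,0,0,0,0.2],[0,0,2.8,0,0,0,0.2],[0,0,0.2,0,0,0,0.2]]' 5
python3 -m crank '[[0,0,0,0,0,0,0.2],[0,0,0,0,0,0,0.2],[0,0,0,0,0,0,0.4],[0,0,0,0,0,0,0.6],[0,0,0,0,0,0,0.7]]' 5
python3 -m crank '[[0,0,0,0,0,0,0.7],[0,0,-0.2,0,0,0,0.7],[0.15,0,0,0,0,0,0.7],[0,0,0.15,0,0,0,0.7],[0,0,0,0,0,0,0.7]]'
python3 -m crank '[[0,0,0,0,0,0,0.5],[0,0,0,0,0,0,0.3],[0,0,0,0,0,0,0.2],[0,0,0,0,0,0,0.2]]'
python3 -m crank '[[0,0,-3,0,0,0,0.1],[0,0,-3,0,0,0,0],[-5,0,0,0,0,0,0],[-3,0,0,0,0,0,0],[0,0,0,0,0,0,0]]'
python3 -m crank '[[0,0,0,0,0,0,0]]'
cat >> h.py <<'E'
def chk(name,z=.076):
    i,c=shot("wrist",name);o=robot.get_obs()
    f=ring(i,c,(.607,-.0535),.05,.012);m=bronze(i);w=np.zeros_like(m);u,v=proj(c,(.6068,-.0557,z));cv2.circle(w,(int(u),int(v)),40,255,-1)
    d=circ(c,big(m&w),z,.0185);e=d[1]-f[1]-np.array([-.0014,-.0005]);print(o["position"],"foot",f,"disc",d,"offset from axis",e,np.hypot(*e))
E
python3 -c "from h import *;chk('w7')"
```

```text
time: 7.68
position: [0.6025, -0.0543, 0.138]
tool_rot: [0.987, 0.16, -0.002, -0.001]
ft_force: [-0.2, -0.2, 0.1]
grip_width: 0.0696
grip_force: 0.0
time: 8.3
position: [0.6027, -0.0551, 0.1406]
tool_rot: [0.987, 0.16, 0.0, 0.0]
ft_force: [-0.4, 0.5, -0.1]
grip_width: 0.0475
grip_force: 0.0
time: 8.93
position: [0.6039, -0.0545, 0.1405]
tool_rot: [0.987, 0.16, -0.0, -0.0]
ft_force: [0.6, 1.4, -0.6]
grip_width: 0.0365
grip_force: 5.0
time: 9.43
position: [0.6041, -0.0546, 0.1408]
tool_rot: [0.987, 0.16, 0.0, 0.0]
ft_force: [-0.5, -0.2, 0.0]
grip_width: 0.0651
grip_force: 0.0
time: 10.05
position: [0.5261, -0.0799, 0.2009]
tool_rot: [0.987, 0.159, -0.001, -0.001]
ft_force: [1.1, -0.1, 0.4]
grip_width: 0.0874
grip_force: 0.0
time: 10.18
position: [0.5294, -0.0801, 0.2011]
tool_rot: [0.987, 0.16, 0.001, 0.0]
ft_force: [0.0, -0.8, 0.5]
grip_width: 0.0873
grip_force: 0.0
[ 0.52958848 -0.07999861  0.20100721] foot (array([ 0.6061, -0.0531,  0.0496]), array([ 0.6061, -0.0531]), 104) disc (array([ 0.6054, -0.0533,  0.0176]), array([ 0.6053, -0.0533]), 162) offset from axis [0.0006 0.0003] 0.0006708203932499169
```

```bash
python3 -m crank '[[0.4,-5.6,0,0,0,0,0],[0.4,-5.6,0,0,0,0,0],[0.4,-5.6,0,0,0,0,0],[0.4,-5.6,0,0,0,0,0],[0.4,-5.6,0,0,0,0,0]]' 20
python3 -m crank '[[0.4,-5.6,0,0,0,0,0],[0,0,0,0,0,0,0],[0,0,0,0,0,0,0],[0,0,0,0,0,0,0]]'
python3 - <<'E'
from h import *
i,c=shot("wrist","w8");o=robot.get_obs();print(o["position"])
m=bronze(i);m[235:]=0
for b in blobs(m,300): print(np.round(b[:3]),b[3])
k=big(m);f=circ(c,k,.01,.0185);print(f,togo(f[1],.0735,o))
h=cv2.cvtColor(i,cv2.COLOR_RGB2HSV)
for b in blobs(cv2.inRange(h,(160,80,60),(179,255,255)),200): print("pink",np.round(cast(c,b[:2],.01),3))
E
```

```text
time: 10.85
position: [0.4596, 0.1947, 0.2008]
tool_rot: [0.987, 0.16, 0.001, -0.0]
ft_force: [0.9, -0.1, 0.1]
grip_width: 0.0868
grip_force: 0.0
time: 11.35
position: [0.4458, 0.2457, 0.2007]
tool_rot: [0.987, 0.159, 0.0, 0.0]
ft_force: [-0.6, -0.5, 0.0]
grip_width: 0.0872
grip_force: 0.0
[0.44575142 0.24546383 0.2006813 ]
[ 314.  194. 1134.] (294, 175, 40, 39)
[204.  47. 592.] (178, 25, 49, 42)
(array([0.4467, 0.2496, 0.0173]), array([0.4466, 0.2495]), 108) (array([ 0.21, -0.36, 12.72]), np.float64(0.319))
```

```bash
python3 -m crank '[[-0.05,-0.26,4,0,0,0,0.1],[0,0,4,0,0,0,0.2],[0,0,3,0,0,0,0.2],[0,0,1.6,0,0,0,0.2],[0,0,0,0,0,0,0.2]]' 20
python3 -m crank '[[0,0,0,0,0,0,0.2],[0,0,0,0,0,0,0.2],[0,0,0,0,0,0,0.5],[0,0,0,0,0,0,0.8],[0,0,0,0,0,0,0.8]]'
python3 -m crank '[[0,0,0,0,0,0,0.8],[0,0,-3,0,0,0,0.8],[0,0,-5,0,0,0,0.8],[0,0,-3.6,0,0,0,0.8],[0,0,0,0,0,0,0.8]]'
python3 -m crank '[[0,0,0,0,0,0,0.8],[0,0,0,0,0,0,0.8]]'
python3 - <<'E'
from h import *
i,c=shot("wrist","w9");o=robot.get_obs();print(o["position"],togo((.6041,-.0546),.18,o),held(i,c,o))
E
```

```text
time: 12.02
position: [0.4437, 0.2481, 0.074]
tool_rot: [0.987, 0.159, -0.001, 0.0]
ft_force: [0.8, 0.7, 0.0]
grip_width: 0.0698
grip_force: 0.0
time: 12.65
position: [0.4437, 0.249, 0.0749]
tool_rot: [0.987, 0.16, 0.0, -0.0]
ft_force: [-0.5, -1.1, -0.2]
grip_width: 0.0475
grip_force: 0.0
time: 13.28
position: [0.4451, 0.2494, 0.1932]
tool_rot: [0.987, 0.16, 0.003, -0.0]
ft_force: [0.6, -0.5, -1.2]
grip_width: 0.0361
grip_force: 20.0
time: 13.52
position: [0.4428, 0.2486, 0.1893]
tool_rot: [0.987, 0.16, -0.002, 0.0]
ft_force: [-0.2, 0.2, -1.3]
grip_width: 0.0357
grip_force: 20.0
[0.44287635 0.24863514 0.18933831] (array([ 5.74, 33.86,  0.91]), np.float64(0.321)) ([(array([0.4475, 0.251 , 0.0172]), array([0.446 , 0.2505]), 87)], [array([ 0.51, -0.08, -0.  ]), array([ 0.36, -0.08, -0.  ])])
```

```bash
python3 -m crank '[[0.95,5.64,0,0,0,0,0.8],[0.95,5.64,0,0,0,0,0.8],[0.95,5.64,0,0,0,0,0.8],[0.95,5.64,0,0,0,0,0.8],[0.95,5.64,0,0,0,0,0.8]]'
python3 -m crank '[[0.95,5.64,0,0,0,0,0.8],[0,0,1,0,0,0,0.8],[0,0,1,0,0,0,0.8],[0,0,0,0,0,0,0.8],[0,0,0,0,0,0,0.8]]'
python3 -m crank '[[0,0,0,0,0,0,0.8],[0,0,0,0,0,0,0.8]]'
python3 - <<'E'
from h import *
i,c=shot("wrist","w10");o=robot.get_obs();print(o["position"],togo((.6041,-.0546),.1515,o),held(i,c,o))
E
```

```text
time: 14.2
position: [0.5779, -0.0054, 0.1894]
tool_rot: [0.987, 0.16, -0.001, -0.001]
ft_force: [-0.0, -0.3, -0.6]
grip_width: 0.0358
grip_force: 20.0
time: 14.82
position: [0.6039, -0.0528, 0.1705]
tool_rot: [0.987, 0.161, -0.001, -0.0]
ft_force: [0.0, 0.6, -0.7]
grip_width: 0.036
grip_force: 20.0
time: 15.08
position: [0.6046, -0.0538, 0.1712]
tool_rot: [0.987, 0.16, 0.0, 0.0]
ft_force: [-0.4, -1.0, -0.7]
grip_width: 0.0358
grip_force: 20.0
[ 0.60461216 -0.05394615  0.1711915 ] (array([-0.07,  0.05,  1.97]), np.float64(0.321)) ([(array([ 0.6165, -0.0494,  0.0156]), array([ 0.6133, -0.0506]), 106)], [array([ 1.27, -0.06,  0.  ]), array([ 0.93, -0.04,  0.  ])])
```

```bash
python3 -m crank '[[-0.07,0.05,0.8,0,0,0,0.8],[0,0,0.5,0,0,0,0.8],[0,0,0.3,0,0,0,0.8],[0,0,0,0,0,0,0.8],[0,0,0,0,0,0,0.8]]'
python3 -m crank '[[0,0,0.2,0,0,0,0.8],[0,0,0,0,0,0,0.8],[0,0,0,0,0,0,0.8]]'
```

```text
time: 15.75
position: [0.6041, -0.055, 0.1548]
tool_rot: [0.987, 0.16, 0.0, 0.0]
ft_force: [0.0, 0.2, -1.0]
grip_width: 0.0356
grip_force: 20.0
time: 16.12
position: [0.604, -0.0549, 0.1528]
tool_rot: [0.987, 0.16, 0.0, 0.0]
ft_force: [-0.3, -0.3, -0.4]
grip_width: 0.0358
grip_force: 20.0
```

```bash
python3 -m crank '[[0,0,0.15,0,0,0,0.8],[0,0,0,0,0,0,0.8],[0,0,0,0,0,0,0.8]]'; python3 -m crank '[[0,0,0.12,0,0,0,0.8],[0,0,0,0,0,0,0.8],[0,0,0,0,0,0,0.8]]'
```

```text
time: 16.5
position: [0.6039, -0.0549, 0.1512]
tool_rot: [0.987, 0.16, -0.0, -0.0]
ft_force: [-0.8, 0.6, -0.1]
grip_width: 0.0357
grip_force: 20.0
time: 16.88
position: [0.6041, -0.055, 0.1504]
tool_rot: [0.987, 0.16, 0.0, 0.0]
ft_force: [-0.4, -0.2, 2.9]
grip_width: 0.0358
grip_force: 20.0
```

Contact. Release and check.

```bash
python3 -m crank '[[0,0,0,0,0,0,0.5],[0,0,0,0,0,0,0.3],[0,0,0,0,0,0,0.2],[0,0,0,0,0,0,0.2]]'
python3 -m crank '[[0,0,-3,0,0,0,0.1],[0,0,-3,0,0,0,0],[-5,0,0,0,0,0,0],[-3,0,0,0,0,0,0],[0,0,0,0,0,0,0]]'
python3 -m crank '[[0,0,0,0,0,0,0],[0,0,0,0,0,0,0]]'
python3 - <<'E'
from h import *
chk('w11',.086)
i=cv2.imread("pics/w11.png");cv2.imwrite("pics/w11c.png",cv2.resize(i[20:160,230:420],None,fx=4,fy=4))
E
```

```text
time: 17.38
position: [0.6039, -0.0549, 0.1499]
tool_rot: [0.987, 0.16, -0.0, -0.0]
ft_force: [-0.5, -0.1, -0.4]
grip_width: 0.0645
grip_force: 0.0
time: 18.0
position: [0.526, -0.0803, 0.2101]
tool_rot: [0.987, 0.159, -0.001, -0.001]
ft_force: [0.2, 0.5, 0.1]
grip_width: 0.0868
grip_force: 0.0
time: 18.25
position: [0.5294, -0.0802, 0.2101]
tool_rot: [0.987, 0.16, 0.001, 0.0]
ft_force: [0.5, -0.5, -0.5]
grip_width: 0.0872
grip_force: 0.0
[ 0.52917119 -0.08006866  0.20999478] foot (array([ 0.606 , -0.0531,  0.0496]), array([ 0.6061, -0.0531]), 105) disc (array([ 0.6059, -0.0535,  0.0176]), array([ 0.6059, -0.0535]), 162) offset from axis [0.0012 0.0001] 0.0012041594578792517
```

View pics/w11c.png

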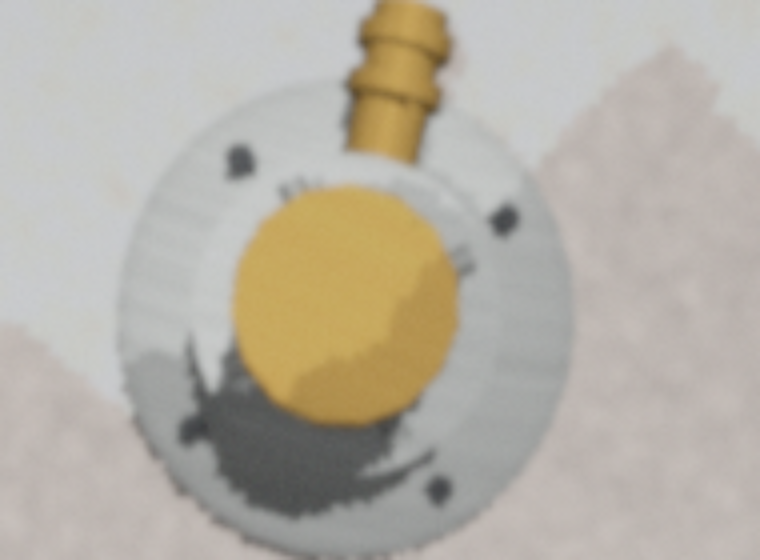

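```bash
python3 -m crank '[[3.4,-4.5,0,0,0,0,0],[3.4,-4.5,0,0,0,0,0],[3.4,-4.5,0,0,0,0,0],[3.4,-4.5,0,0,0,0,0],[3.4,-4.5,0,0,0,0,0]]' 5
python3 -m crank '[[3.4,-4.5,0,0,0,0,0],[0,0,0,0,0,0,0],[0,0,0,0,0,0,0],[0,0,0,0,0,0,0]]'
python3 - <<'E'
from h import *
i,c=shot("wrist","w12");o=robot.get_obs();print(o["position"],o["q"])
cc=ring(i,c,(.637,.24),.031,.044,.008);print(cc)
cc=ring(i,c,cc[1],.031,.044,.004);print(cc,togo(cc[1],.0800,o))
cv2.imwrite("pics/w12c.png",cv2.resize(i[80:260,200:440,::-1],None,fx=3,fy=3))
E
```

```text
time: 18.92
position: [0.6193, 0.1894, 0.2098]
tool_rot: [0.987, 0.16, 0.0, 0.0]
ft_force: [0.7, 0.1, 0.3]
grip_width: 0.0867
grip_force: 0.0
time: 19.42
position: [0.6362, 0.2391, 0.2098]
tool_rot: [0.987, 0.159, -0.001, 0.0]
ft_force: [-0.7, -0.1, 0.4]
grip_width: 0.0872
grip_force: 0.0
[0.63633184 0.23896148 0.20993925] [ 1.95277119e-01  6.92097830e-01  1.35571815e+00 -2.53160894e-04
  1.09468999e+00  1.44707721e+00]
(array([0.6406, 0.2456, 0.0314]), array([0.6406, 0.2454]), 104)
(array([0.6411, 0.2462, 0.0317]), array([0.6412, 0.2461]), 104) (array([ 0.7 , -0.53, 12.99]), np.float64(0.319))
```

View pics/w12c.png

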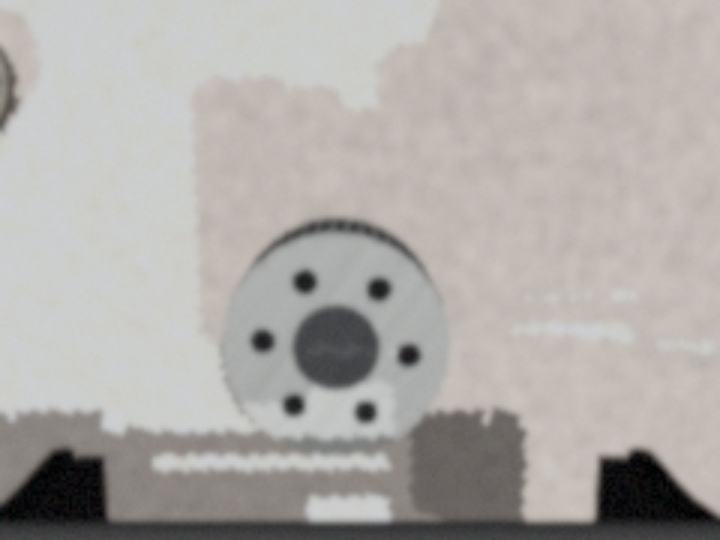

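Run:
```python
from h import *
c=cams.camera_info("wrist");p=cast(c,(200+336/3,80+346/3),.044);print(p,togo(p[:2],.08))
```

```text
[0.64107319 0.24529003 0.044     ] (array([ 0.66, -0.45, 12.99]), np.float64(0.319))
```

```bash
python3 -m crank '[[0.65,-0.4,4,0,0,0,0],[0,0,4,0,0,0,0],[0,0,3,0,0,0,0],[0,0,2,0,0,0,0],[0,0,0,0,0,0,0]]' 5
python3 -m crank '[[0,0,0,0,0,0,0],[0,0,0,0,0,0,0.1],[0,0,0,0,0,0,0.2],[0,0,0,0,0,0,0.35],[0,0,0,0,0,0,0.35]]'
python3 -m crank '[[0,0,0,0,0,0,0.35],[0,0,0,0,0,0,0.1],[0,0,0,0,0,0,0.05],[0,0,0,0,0,0,0],[0,0,0,0,0,0,0]]'
python3 -m crank '[[0,0,0,0,0,-0.175,0],[0,0,0,0,0,-0.175,0],[0,0,0,0,0,-0.175,0],[0,0,0,0,0,-0.175,0],[0,0,0,0,0,-0.175,0]]'
python3 -m crank '[[0,0,0,0,0,-0.175,0],[0,0,0,0,0,-0.175,0],[0,0,0,0,0,-0.175,0],[0,0,0,0,0,-0.17,0],[0,0,0,0,0,0,0]]'
python3 -m crank '[[0,0,0,0,0,0,0.1],[0,0,0,0,0,0,0.2],[0,0,0,0,0,0,0.35],[0,0,0,0,0,0,0.35],[0,0,0,0,0,0,0.35]]'
```

```text
time: 20.1
position: [0.6406, 0.2452, 0.0786]
tool_rot: [0.987, 0.159, -0.002, 0.0]
ft_force: [1.1, 0.2, 0.3]
grip_width: 0.0873
grip_force: 0.0
time: 20.72
position: [0.6416, 0.2463, 0.0805]
tool_rot: [0.987, 0.16, 0.0, 0.0]
ft_force: [0.3, -1.0, 1.1]
grip_width: 0.0622
grip_force: 5.0
time: 21.35
position: [0.6413, 0.2462, 0.0799]
tool_rot: [0.987, 0.16, -0.0, -0.0]
ft_force: [-0.1, 0.3, -0.2]
grip_width: 0.0862
grip_force: 0.0
time: 21.98
position: [0.6414, 0.2462, 0.08]
tool_rot: [0.825, 0.565, -0.0, -0.0]
ft_force: [0.1, 1.2, -0.5]
grip_width: 0.087
grip_force: 0.0
time: 22.6
position: [0.6414, 0.2462, 0.08]
tool_rot: [0.586, 0.81, 0.0, -0.0]
ft_force: [-0.3, -0.1, 0.0]
grip_width: 0.0871
grip_force: 0.0
time: 23.22
position: [0.6413, 0.2462, 0.08]
tool_rot: [0.586, 0.811, -0.0, -0.0]
ft_force: [-0.3, -1.0, 0.6]
grip_width: 0.0621
grip_force: 5.0
```

```bash
python3 -m crank '[[0,0,0,0,0,0,0.4],[0,0,0,0,0,0,0.4],[0,0,-2,0,0,0,0.4],[0,0,-4,0,0,0,0.4],[0,0,-5,0,0,0,0.4]]' 40
python3 -m crank '[[-4.5,-2.1,0,0,0,0,0.4],[-4.5,-2.1,0,0,0,0,0.4],[-4.5,-2.1,0,0,0,0,0.4],[-4.5,-2.1,0,0,0,0,0.4],[-4.5,-2.1,0,0,0,0,0.4]]'
python3 -m crank '[[-4.5,-2.1,0,0,0,0,0.4],[0,0,0,0,0,0,0.4],[0,0,0,0,0,0,0.4],[0,0,0,0,0,0,0.4],[0,0,0,0,0,0,0.4]]'
python3 - <<'E'
from h import *
o=robot.get_obs();print(o["position"],o["q"],togo((.6068,-.0533),.15))
E
```

```text
time: 23.85
position: [0.6409, 0.2461, 0.1912]
tool_rot: [0.585, 0.811, -0.001, -0.001]
ft_force: [0.9, 1.1, -1.2]
grip_width: 0.0619
grip_force: 40.0
time: 24.48
position: [0.6126, -0.0019, 0.1916]
tool_rot: [0.585, 0.811, 0.0, 0.001]
ft_force: [0.2, -0.3, -1.5]
grip_width: 0.0617
grip_force: 40.0
time: 25.1
position: [0.6068, -0.0483, 0.1902]
tool_rot: [0.585, 0.811, 0.0, -0.0]
ft_force: [0.0, -0.5, -1.5]
grip_width: 0.0613
grip_force: 40.0
[ 0.60679691 -0.04833672  0.19019394] [-2.62905601e-01  6.33601779e-01  1.56379026e+00  1.20743882e-04
  9.44193394e-01 -5.84995017e-01] (array([-0.47, -0.16,  4.02]), np.float64(1.893))
```

```bash
python3 -m crank '[[-0.47,-0.16,0,0,0,0,0.4],[0,0,1,0,0,0,0.4],[0,0,1,0,0,0,0.4],[0,0,1,0,0,0,0.4],[0,0,0,0,0,0,0.4]]'
python3 -m crank '[[0,0,0.5,0,0,0,0.4],[0,0,0.5,0,0,0,0.4],[0,0,0.5,0,0,0,0.4],[0,0,0,0,0,0,0.4],[0,0,0,0,0,0,0.4]]'
python3 -m crank '[[0,0,0.5,0,0,0,0.4],[0,0,0.3,0,0,0,0.4],[0,0,0,0,0,0,0.4],[0,0,0,0,0,0,0.4]]'
```

```text
time: 25.72
position: [0.6059, -0.0545, 0.1586]
tool_rot: [0.585, 0.811, -0.001, -0.001]
ft_force: [-0.1, 0.0, -1.4]
grip_width: 0.0614
grip_force: 40.0
time: 26.35
position: [0.6068, -0.0547, 0.1451]
tool_rot: [0.585, 0.811, 0.0, 0.0]
ft_force: [0.1, -0.2, -1.5]
grip_width: 0.0611
grip_force: 40.0
time: 26.85
position: [0.6067, -0.0547, 0.137]
tool_rot: [0.585, 0.811, -0.0, 0.0]
ft_force: [-0.2, -0.2, -1.2]
grip_width: 0.0613
grip_force: 40.0
```

```bash
python3 -m crank '[[0.13,0,0.1,0,0,0,0.4],[0,0,0,0,0,0,0.4],[0,0,0,0,0,0,0.4]]'
python3 -m crank '[[0,0,0.2,0,0,0,0.4],[0,0,0,0,0,0,0.4],[0,0,0,0,0,0,0.4]]'
```

```text
time: 27.22
position: [0.6063, -0.0534, 0.1361]
tool_rot: [0.585, 0.811, 0.0, 0.0]
ft_force: [-0.2, -0.3, -0.8]
grip_width: 0.0618
grip_force: 40.0
time: 27.6
position: [0.6065, -0.0534, 0.1347]
tool_rot: [0.585, 0.811, 0.0, 0.0]
ft_force: [-1.6, 0.4, 5.0]
grip_width: 0.0614
grip_force: 40.0
```

```bash
python3 -m crank '[[0,0,0.07,0,0,-0.06,0.4],[0,0,0,0,0,-0.06,0.4],[0,0,0,0,0,-0.06,0.4],[0,0,0,0,0,0,0.4]]'; python3 -c "from h import *;print(robot.get_obs()['moment'])"
```

```text
time: 28.1
position: [0.6073, -0.0536, 0.1347]
tool_rot: [0.51, 0.86, 0.0, 0.001]
ft_force: [0.4, -0.2, 8.1]
grip_width: 0.0614
grip_force: 40.0
[ 0.13602053 -0.00816863  0.12524995]
```

```bash
python3 -m crank '[[0,0,0,0,0,-0.06,0.4],[0,0,0,0,0,-0.06,0.4],[0,0,0,0,0,0,0.4]]'; python3 -c "from h import *;print(robot.get_obs()['moment'])"
```

```text
time: 28.48
position: [0.6074, -0.0535, 0.1347]
tool_rot: [0.457, 0.889, 0.0, 0.002]
ft_force: [-1.0, 0.8, 6.8]
grip_width: 0.0616
grip_force: 40.0
[ 0.19379843 -0.04852596  0.09265636]
```

Turning well under about 8 N; continue in steps.

```bash
python3 -m crank '[[0,0,0,0,0,-0.07,0.4],[0,0,0,0,0,-0.07,0.4],[0,0,0,0,0,0,0.4]]'
```

```text
time: 28.85
position: [0.6074, -0.0537, 0.1347]
tool_rot: [0.394, 0.919, 0.0, 0.002]
ft_force: [-0.7, 0.1, 8.0]
grip_width: 0.0615
grip_force: 40.0
```

```bash
python3 -m crank '[[0,0,0,0,0,-0.07,0.4],[0,0,0,0,0,-0.07,0.4],[0,0,0,0,0,0,0.4]]'
```

```text
time: 29.22
position: [0.6074, -0.0536, 0.1347]
tool_rot: [0.329, 0.944, 0.0, 0.002]
ft_force: [-0.6, 0.7, 6.9]
grip_width: 0.0618
grip_force: 40.0
```

```bash
python3 -m crank '[[0,0,0,0,0,-0.07,0.4],[0,0,0,0,0,-0.07,0.4],[0,0,0,0,0,0,0.4]]'
```

```text
time: 29.6
position: [0.6074, -0.0537, 0.1347]
tool_rot: [0.262, 0.965, 0.0, 0.002]
ft_force: [-1.1, 0.7, 7.9]
grip_width: 0.0617
grip_force: 40.0
```

```bash
python3 -m crank '[[0,0,0,0,0,-0.07,0.4],[0,0,0,0,0,-0.07,0.4],[0,0,0,0,0,0,0.4]]'
```

```text
time: 29.98
position: [0.6072, -0.0537, 0.1338]
tool_rot: [0.194, 0.981, -0.0, 0.001]
ft_force: [0.5, -0.2, 3.6]
grip_width: 0.0619
grip_force: 40.0
```

```bash
python3 -m crank '[[0,0,0,0,0,-0.07,0.4],[0,0,0,0,0,-0.07,0.4],[0,0,0,0,0,0,0.4]]'
```

```text
time: 30.35
position: [0.6059, -0.0533, 0.1327]
tool_rot: [0.126, 0.992, 0.0, -0.001]
ft_force: [-0.5, -1.1, -1.6]
grip_width: 0.0616
grip_force: 40.0
```

```bash
python3 -m crank '[[0,0,0,0,0,-0.07,0.4],[0,0,0,0,0,-0.07,0.4],[0,0,0,0,0,0,0.4]]'
```

```text
time: 30.72
position: [0.6065, -0.0536, 0.1331]
tool_rot: [0.057, 0.998, -0.0, 0.0]
ft_force: [1.1, -1.2, -0.2]
grip_width: 0.0614
grip_force: 40.0
```

```bash
python3 -c "from h import *;print(robot.get_obs()['moment'])"; python3 -m crank '[[0,0,0,0,0,0.09,0.4],[0,0,0.2,0,0,0,0.4],[0,0,0,0,0,0,0.4],[0,0,0,0,0,0,0.4]]'; python3 -c "from h import *;print(robot.get_obs()['moment'])"
```

```text
[-0.03276888 -0.3661112  -0.04389723]
time: 31.22
position: [0.6061, -0.0533, 0.1312]
tool_rot: [0.1, 0.995, 0.0, -0.0]
ft_force: [-0.3, 0.0, -1.6]
grip_width: 0.0615
grip_force: 40.0
[ 0.05781364 -0.10522464  0.02200156]
```

Free, and it goes down. Go on 6 mm, then against the spring to the shoulder.

```bash
python3 -m crank '[[0,0,0.2,0,0,0,0.4],[0,0,0.2,0,0,0,0.4],[0,0,0,0,0,0,0.4],[0,0,0,0,0,0,0.4]]'; python3 -m crank '[[0,0,0.15,0,0,0,0.4],[0,0,0.15,0,0,0,0.4],[0,0,0,0,0,0,0.4],[0,0,0,0,0,0,0.4]]';python3 -c "from h import *;print(robot.get_obs()['moment'])"
```

```text
time: 31.72
position: [0.6063, -0.0534, 0.1273]
tool_rot: [0.1, 0.995, 0.0, -0.0]
ft_force: [-0.4, -0.8, -0.7]
grip_width: 0.0617
grip_force: 40.0
time: 32.22
position: [0.6064, -0.0534, 0.1246]
tool_rot: [0.1, 0.995, -0.0, 0.0]
ft_force: [-0.8, -0.3, 2.5]
grip_width: 0.0614
grip_force: 40.0
[ 0.08289593 -0.06320312  0.05497756]
```

```bash
python3 -m crank '[[0,0,0.2,0,0,0,0.4],[0,0,0.15,0,0,0,0.4],[0,0,0,0,0,0,0.4],[0,0,0,0,0,0,0.4]]' 50; python3 -m crank '[[0,0,0.1,0,0,0,0.4],[0,0,0,0,0,0,0.4],[0,0,0,0,0,0,0.4]]'
```

```text
time: 32.72
position: [0.6065, -0.0535, 0.1212]
tool_rot: [0.1, 0.995, -0.0, 0.0]
ft_force: [-1.1, 0.5, 5.6]
grip_width: 0.0614
grip_force: 50.0
time: 33.1
position: [0.6064, -0.0535, 0.1203]
tool_rot: [0.1, 0.995, -0.0, 0.0]
ft_force: [-0.3, 0.5, 7.5]
grip_width: 0.0614
grip_force: 50.0
```

```bash
python3 -m crank '[[0,0,0.1,0,0,0,0.4],[0,0,0,0,0,0,0.4],[0,0,0,0,0,0,0.4]]'; python3 -m crank '[[0,0,0.08,0,0,0,0.4],[0,0,0,0,0,0,0.4],[0,0,0,0,0,0,0.4]]'
```

```text
time: 33.48
position: [0.6065, -0.0535, 0.12]
tool_rot: [0.1, 0.995, -0.0, 0.0]
ft_force: [-2.1, -0.2, 10.0]
grip_width: 0.0612
grip_force: 50.0
time: 33.85
position: [0.6064, -0.0534, 0.1199]
tool_rot: [0.1, 0.995, -0.0, 0.0]
ft_force: [-3.6, 0.3, 14.4]
grip_width: 0.0613
grip_force: 50.0
```

```bash
python3 -m crank '[[0,0,0,0,0,0,0.4],[0,0,0,0,0,0,0.4]]'
python3 - <<'E'
from h import *
i,c=shot("scene","s2");cv2.imwrite("pics/s2c.png",cv2.resize(i[120:320,200:440,::-1],None,fx=3,fy=3))
E
```

```text
time: 34.1
position: [0.6064, -0.0534, 0.12]
tool_rot: [0.1, 0.995, -0.0, 0.0]
ft_force: [-4.2, -0.0, 14.7]
grip_width: 0.0613
grip_force: 50.0
```

View pics/s2c.png

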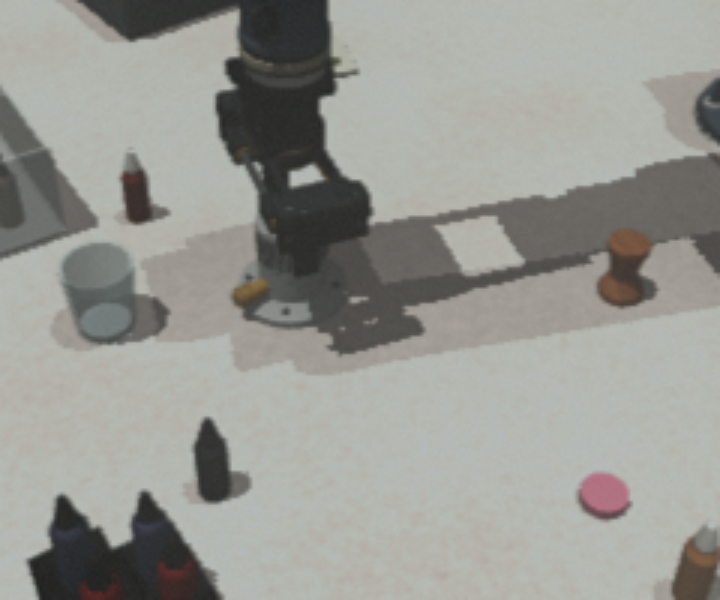

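The picture shows the collar seated on the column at crop (290,240), and the bystanders in view are standing. I'll hand in.

```bash
python3 -c "from rig import ticket;print(ticket.hand_in())"
```

```text
the job is handed in; nothing more can be done
None
```

I handed the job in at about 34 s: both discs are piled on the seat within about 1 mm of the axis, and the collar is home on the shoulder, held down with about 14 N; the hand-in returned no verdict.

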